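# Grease the mill spindle with the push-type grease gun

### The job

Grease the bearing of the mill spindle: pull the dust cap off the slanted grease nipple and set it down on the worktop beside the unit without dropping it, then take the push-type grease gun from its stand and press its coupler squarely onto the nipple until it snaps on over the ball. Keep pushing along the nipple's axis until the gun's nose has slid at least 11 mm of its 16 mm stroke into the barrel, and finish like that: holding the gun pressed in against its spring, still square on the nipple, without letting go. Press firmly but do not ram the spindle unit, and leave the blade, wing nut and hex key lying where they are.

Things in the scene. Friction and masses are not known exactly. Their poses are not given: they have to be found in the camera images.
- spindle: Mill spindle unit, fixed: grey cast foot 100x124x11 mm, on it a lying bearing housing 50 mm thick, 112 mm long along y, axis 55 mm up; 16 mm shaft y -96 to +92, 60 mm pulley y +62 to +81 mm. Origin: middle of the foot's underside; z up; the nipple leans to its front (-x). The worktop before the foot, 50 to 190 mm along -x and 50 mm either side, is always clear.
- nipple: Fixed ball-head grease nipple on the housing, leaning 0.4 rad from vertical to the unit's -x. Origin: top of the ball; z outwards along the nipple's axis (up and to the front). 12 mm ball (centre z -6 mm), 7 mm neck down to a 15 mm hexagon (top z -17.5 mm) on a 21 mm boss (top z -24 mm).
- dust_cap: Loose black ribbed plastic cap, a cup 22 mm high, 18 mm thick (20 mm over the bead at its open end), 12 g, over the nipple's ball: bore 14 mm wide, 15 mm deep, so 16 mm of pull along the nipple's axis frees it; not latched, may sit some degrees skew. Origin: centre of the open end; z to its closed end (outwards on the nipple). It stands upright on its open end.
- gun_stand: Drip stand, fixed: dark round base 90 mm wide, 9 mm high, with an upright aluminium tube 38 mm thick, bore 29 mm, rim 62 mm above the worktop. Origin: centre of the underside. The gun stands nose down in it, its barrel's front face on the rim.
- grease_gun: Push-type grease gun, loose, 0.25 to 0.4 kg, upright in the stand, nose down: plain round barrel 35 mm thick, 105 mm long (dark front cap, aluminium tube, black tail cap), to be gripped at any yaw. Origin: centre of the barrel's front face; z to its tail (z 105 mm, up at the start). The coupler's mouth is at z -48 mm (nose out), so it clears the stand's rim when lifted 48 mm.
- gun_nose (a joint): How far the nose with the coupler has slid into the gun's barrel, m: 0 fully out (start), 0.016 fully in. Its spring pushes it out with 8 N at 0, rising to 15 N at 0.016; below 8 N it does not move.
- coupler_seat (a point): Point on the gun's axis inside the coupler where the top of the nipple's ball comes to rest: z -33 mm in the gun's frame plus the joint value. Fully seated it lies at the nipple's origin. Three sprung jaws 12 mm in front of it, 8 mm clear when closed, ride over the ball at some 3 to 5 N, before the nose slides, and snap shut on the neck, with under 1 mm of play.
- coupler_mouth (a point): Centre of the coupler's open mouth, 17 mm wide, on the gun's axis 15 mm in front of coupler_seat (z -48 mm in the gun's frame, nose out). The coupler is a steel cylinder 24 mm thick; the nose tube behind it is 12 mm thick.
- spare_blade: Bystander: flat steel mill blade 26x142x9 mm, lying on the worktop behind the spindle unit. Origin: centre of its underside.
- spare_wing_nut: Bystander: wing nut 17x49x16 mm, lying on the worktop to the right of the spindle unit. Origin: centre of its underside.
- hex_key: Bystander: hex key 30x88x6 mm, lying on the worktop to the right of the spindle unit. Origin: centre of its underside.
Mind the look-alikes: they are no part of the job. What is meant by the dust_cap is not pink or red, and is the smaller of those in its own colour.

How it is judged:
On the way, in this order (a step that is already met when the one before it is completed fails the run):
1. the dust cap is off the nipple and lies on the worktop, let go (height (world z) of dust_cap between -0.02 and 0.03 m and linear speed of dust_cap below 0.03 m/s and contact force between the fingers and dust_cap below 0.05 N and contact force between dust_cap and spindle below 0.05 N), for 0.2 s.
2. the grease gun is lifted out of its stand by the gripper (contact force between the fingers and grease_gun above 2 N and contact force between gun_stand and grease_gun below 0.05 N and height (world z) of coupler_mouth above 0.06 m), for 0.1 s.
3. the coupler has snapped on over the nipple's ball (z of coupler_seat in the frame of nipple between -0.003 and 0.002 m and x of coupler_seat in the frame of nipple between -0.003 and 0.003 m and y of coupler_seat in the frame of nipple between -0.003 and 0.003 m), for 0.1 s.
At the end, for the whole second after the job is handed in: Coupler seated on the ball (3 mm sideways, 2 mm along the axis), gun in line with the nipple within 0.1 rad, nose pushed in over 10 mm and pressing with over 7 N, gun held by the fingers and off its stand; dust cap at rest on the worktop, touched by neither the fingers nor the unit (all of step 1 and all of step 3 and angle between the z axis of grease_gun and the z axis of nipple, either way round below 0.1 rad and value of joint gun_nose above 0.01 m and contact force between the fingers and grease_gun above 3 N and contact force between grease_gun and nipple above 7 N and contact force between grease_gun and gun_stand below 0.05 N); the arm keeps its last pose, push and grip.
It fails at once if the dust cap is dropped (moves faster than 0.8 m/s while not held) (linear speed of dust_cap above 0.8 m/s and contact force between the fingers and dust_cap below 0.05 N).
It fails at once if the spindle unit is rammed with more than 60 N (contact force between spindle and anything else above 60 N).
It fails at once if the blade, wing nut or hex key is moved by more than 20 mm (distance of any of spare_blade, spare_wing_nut, hex_key from where it was at the start of the episode above 0.02 m).
It also fails if it takes over 58 s, if anything falls off the work surface, if the arm or the gripper's body presses on something with over 40 N, if the wrist force passes 120 N, or if a joint passes its speed limit or range.

### The arm

A 6-joint arm with a two-finger parallel gripper is mounted at the origin on a cart in front of the work surface, level with it; the furniture and walls round the work are solid. World frame = base frame: x ahead of the robot, y to its left, z up, the work surface at z = 0. Lengths are in m, angles in rad, forces in N, time in s.
With the tool pointing down it reaches from about 0.35 to 0.975 m from the base axis. Payload 4.9 kg.
Tool frame: the origin (TCP) lies on the centre line of the jaws, within the pads' length; the fingertips stand ahead of it and the grasp point (between the pads) is the TCP (manip.tip_extent is the z of the fingertips in the tool frame, in m); z points along the fingers, y is the line along which they close (so a half turn about z gives the same grasp; the last joint's range is limited). The gripper opens to 85 mm and grips with 20 to 120 N. Pads are 22 mm wide; open, the fingers measure 114 mm over their backs; the gripper's body (76 mm by 85 mm) begins 54 mm behind the grasp point. The pads swing forward as they close: fully open they stand 13 mm farther back than shut.
Start: joints at [1.127, 0.053, 1.613, -0, 1.476, -0.119], TCP at [0.199, 0.592, 0.221] pointing down, gripper open.
Joint ranges: [-3.01, 3.01], [-1.01, 2.22], [0.06, 2.58], [-1.02, 4.17], [0.09, 2.62], [-3.14, 3.14]. Speed limits (rad/s): [2.57, 2.57, 3.14, 3.14, 3.14, 3.14].

### API

Orientations are given as a unit quaternion [w, x, y, z].
In Python, from plant import manip gives the robot as it stands. The module is installed in compiled form; this text tells all that it offers.
- The arm moves only by the shell command python3 -m crank, which reads ROWS from standard input. ROWS is a JSON list of rows, 1 to 5 of them, each an object with the fields aperture (the opening from 0.0 (shut) to 1.0 (fully open)), pos (a list: dx, dy, dz in shares of the most that a row can go, 1 being 62.5 mm), rotvec (a list: a rotation vector rx, ry, rz in fractions of the full range, 1 being 2 pi rad); a field left out counts as zero (the opening has to be given); each row shifts and turns the commanded pose from where the row before left it, along the tool's axes as they then stand; what a row does not reach is not made up. A row lasts 1/8 s, in which the tool goes at most 0.0625 m and 0.188 rad, less where a joint would pass 70% of its speed; a pose out of reach is approached as far as the arm can. The fingers move at their own pace and stop on an object; the grip force is fixed at half the most. Time passes only in rows, so rows that do not move let the fingers close. It prints the time, the measured TCP pose, the force, the opening and the grip force at its end. Shift and turn numbers lie between -1 and 1, and a call with a number outside is refused. Input that does not fit is refused with a message, and nothing moves.
- manip.state(): the state, without advancing time (a new reading comes with each control period).
- manip.grab_frame(name): name is "side" or "top" or "wrist"; returns (picture, depth): 420x560x3 uint8, red, green, blue; 420x560 float32, m along the optical axis (not along the pixel's ray), 0 where there is no reading.
- manip.camera_params(name): a dict with "intrinsics" (3x3 intrinsics, pixels), "xyz" and "orientation" of the camera in the world. Camera axes: x right, y down, z forward; pixel columns grow to the right and rows downward; lengths in m; the calibration is good to about 2 mm. A picture is of the moment at which its call begins: read the wrist's pose just before it. camera_params takes no time and is no camera call; for the wrist camera it gives the pose at the moment of the call.
- manip.job_done(): hands the job in; it is judged then, once.
Trained networks look in the newest picture that a camera, given by its name, has taken for a name from the list of things; names that differ only in an ending like _2 or _b are one class to them, and where a whole thing is asked for, a point or a joint stands for the part that bears it (a point fixed in the world has none). Each returns a list of dicts, best first, with "conf" (0 to 1); they miss things now and then, are a little off and sometimes report something else, mostly with a low value. They report only what shows in the picture. A call takes as long as a camera call. They do not tell look-alikes from the thing itself.
- manip.look_for(camera, query): "extent" ([left, top, right, bottom] in pixels, round what is visible of it).
- manip.outline_of(camera, query): "region" (420x560 bool, what is visible of it) and "extent" ([left, top, right, bottom] in pixels, round what is visible of it).
- manip.mark_of(camera, query): "centre" ([row, column] in pixels: a listed point, or the origin of a listed thing).
The state is a dict: "time": time; "joint_pos": joint angles; "joint_vel": joint speeds; "joint_efforts": joint torques, N m; "tool_pos": TCP position; "tool_rot": TCP orientation; "contact_force": force on the tool from outside, world axes, zero at the start; "ft_torque": the same for the moment, N m; "gripper_width": opening from 0.0 (shut) to 1.0 (fully open); "grasp_force": force on a finger pad.
Only numpy, scipy, OpenCV 4.12 (cv2) and the standard library are available. Lean on these libraries where they do the work, as an engineer would, in place of code of your own. Each camera call takes 0.05 s, during which the arm holds its last target. There are 200 camera calls.

## Working session

There is one attempt and no reset: what is moved stays moved. The work goes in short steps, Python scripts to look and compute and a shell command to move; the robot and the scene stay as the last step left them, time stands still between calls to the robot, and variables do not carry over. Pictures are saved under pics/ and viewed, at most 10 in all, crops included, and the job is handed in when it is done.

```bash
mkdir -p pics
cat > h.py <<'E'
import numpy as np, cv2
from scipy.spatial.transform import Rotation as R
from plant import manip
def rot(q): return R.from_quat([q[1],q[2],q[3],q[0]])
def grab(n):
    p=manip.camera_params(n); im,d=manip.grab_frame(n); return im,d,p
def cloud(d,p):
    K=np.array(p["intrinsics"]); v,u=np.mgrid[:d.shape[0],:d.shape[1]]
    P=np.stack([(u-K[0,2])/K[0,0]*d,(v-K[1,2])/K[1,1]*d,d],-1)
    W=P@rot(p["orientation"]).as_matrix().T+np.array(p["xyz"]); W[d==0]=np.nan; return W
def proj(X,p):
    K=np.array(p["intrinsics"]); c=(np.atleast_2d(X)-np.array(p["xyz"]))@rot(p["orientation"]).as_matrix()
    c=c@K.T; return c[:,:2]/c[:,2:]
def save(n,im): cv2.imwrite("pics/"+n,cv2.cvtColor(im,cv2.COLOR_RGB2BGR))
def intool(v): return rot(manip.state()["tool_rot"]).inv().apply(v)
E
python3 - <<'E'
from h import *
for n in("side","top"):
    im,d,p=grab(n); save(n+"0.png",im); np.savez(n+"0.npz",im=im,d=d); W=cloud(d,p)
    print(n,np.round(p["xyz"],3),np.round(p["orientation"],3),p["intrinsics"][0][0])
    for q in("dust_cap","grease_gun","gun_stand","spindle","nipple","spare_blade","spare_wing_nut","hex_key"):
        for o in manip.look_for(n,q)[:4]:
            e=o["extent"]; u,v=int((e[0]+e[2])/2),int((e[1]+e[3])/2)
            print(q,round(o["conf"],2),np.round(e).astype(int),np.round(W[v,u],3))
print(manip.state()["tool_rot"],manip.tip_extent)
E
```

```text
side [ 0.632 -0.95   0.45 ] [-0.531  0.847  0.031 -0.025] 459.30738412447863
dust_cap 0.69 [265 219 279 230] [ 0.57  -0.3    0.102]
dust_cap 0.58 [254 222 266 240] [ 0.533 -0.168  0.018]
dust_cap 0.46 [196 282 212 298] [ 0.463 -0.36   0.013]
grease_gun 0.65 [313 270 357 322] [ 0.671 -0.357  0.008]
grease_gun 0.58 [318 137 336 185] [ 0.662 -0.045  0.118]
gun_stand 0.85 [306 185 343 219] [ 0.659 -0.049  0.028]
spindle 0.79 [244 214 320 299] [ 0.589 -0.352  0.075]
spare_blade 0.88 [313 269 359 322] [ 0.674 -0.355  0.009]
spare_wing_nut 0.65 [207 313 237 334] [ 0.506 -0.431  0.007]
hex_key 0.67 [262 317 278 360] [ 0.577 -0.45  -0.   ]
top [ 0.478 -0.19   1.073] [ 0.036 -0.702  0.71  -0.04 ] 438.5020216202911
dust_cap 0.62 [255 191 271 204] [ 0.628 -0.146  0.027]
dust_cap 0.42 [260 234 273 247] [ 0.524 -0.154  0.024]
grease_gun 0.88 [198 172 220 192] [ 0.64  -0.039  0.168]
gun_stand 0.8 [194 172 233 211] [ 0.635 -0.036  0.082]
gun_stand 0.26 [315 170 369 195] [ 0.667 -0.341  0.   ]
spindle 0.88 [291 190 369 245] [ 0.573 -0.303  0.077]
spare_blade 0.76 [315 169 368 196] [ 0.667 -0.341  0.   ]
spare_wing_nut 0.63 [378 239 385 256] [ 0.505 -0.435 -0.001]
hex_key 0.61 [195 174 235 209] [ 0.637 -0.039  0.07 ]
hex_key 0.46 [370 214 407 222] [ 0.578 -0.455 -0.002]
[5.65134169e-06 1.61704959e-01 9.86839149e-01 2.41710936e-05] 0.019
```

Run:
```python
import cv2,numpy as np
a=cv2.imread("pics/side0.png")[120:370,180:380]; b=cv2.imread("pics/top0.png")[150:270,180:420]
a=cv2.resize(a,None,fx=2.3,fy=2.3,interpolation=2)
b=cv2.resize(b,(330,165),interpolation=2)
c=np.zeros((575,800,3),np.uint8); c[:575,:460]=a; c[:165,465:795]=b
cv2.imwrite("pics/c1.png",c)
```

```text
(no output)
```

View pics/c1.png

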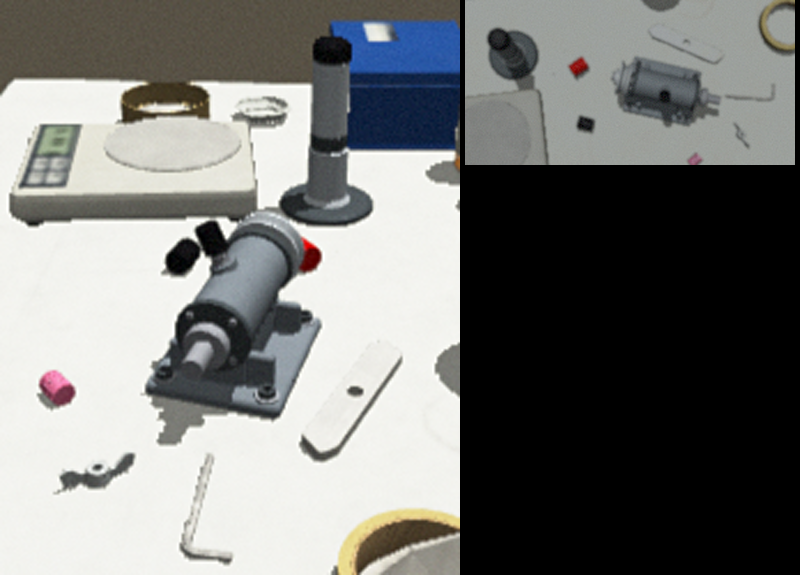

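View pics/top0.png

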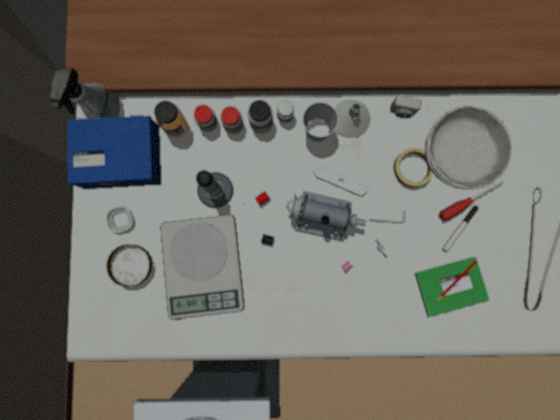

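The thing itself and its look-alikes: the cap on the nipple (side px 272,224; top 325,219), a black one lying loose (side 259,231; top 267,240), a red one (side 315,230; top 262,198) and a pink one (side 204,289; top 346,267). The one on the nipple sits where the task puts the dust cap. Next I fit the unit's pose.

Run:
```python
from h import *
from scipy.optimize import least_squares
for n in("side","top"):
    z=np.load(n+"0.npz"); p=manip.camera_params(n); W=cloud(z["d"],p)
    im=z["im"].astype(int)
    m=(W[...,2]>.05)&(W[...,2]<.088)&(abs(W[...,0]-.575)<.06)&(abs(W[...,1]+.3)<.075)&(im.sum(-1)>150)
    P=W[m]
    def f(q,P=P):
        a=np.array([-np.sin(q[2]),np.cos(q[2])]); s=(P[:,0]-q[0])*a[1]-(P[:,1]+.3)*a[0]
        return np.hypot(s,P[:,2]-q[3])-.025
    r=least_squares(f,[.575,0+.0,0,.055],loss="soft_l1",f_scale=.002) if 0 else least_squares(lambda q:f([q[0],0,q[1],q[2]]),[.575,0,.055],loss="soft_l1",f_scale=.002)
    print(n,len(P),r.x,"rms",np.sqrt(np.median(r.fun**2)))
    # cap dark points
    D=W[(im.max(-1)<60)&(W[...,2]>.075)&(abs(W[...,0]-.56)<.06)&(abs(W[...,1]+.3)<.06)]
    print("dark",len(D),np.nanmean(D,0),np.nanmin(D,0),np.nanmax(D,0))
    T=W[(W[...,2]>.004)&(abs(W[...,0]-.57)<.1)&(abs(W[...,1]+.3)<.11)]
    print("ext",T.min(0),T.max(0))
    for q in ("spindle","nipple","dust_cap"):
        manip.grab_frame(n)
        for o in manip.mark_of(n,q)[:2]: 
            v,u=np.round(o["centre"]).astype(int); print(q,o["conf"],v,u,W[v,u])
```

```text
side 1532 [ 0.58420841 -0.28128984  0.05360066] rms 0.0012050325376457877
dark 216 [ 0.57200125 -0.30470401  0.09313423] [ 0.55741523 -0.35523365  0.07508375] [ 0.61356615 -0.24124813  0.11122112]
ext [ 0.47006276 -0.40819351  0.00401746] [ 0.66993473 -0.2126106   0.11143355]
spindle 0.59 277 284 [ 0.59244896 -0.353773    0.0378246 ]
nipple 0.52 218 267 [ 0.56048633 -0.2870234   0.10611441]
dust_cap 0.71 228 264 [ 0.54004862 -0.15689939  0.01618991]
dust_cap 0.66 285 199 [ 0.45385896 -0.34756928  0.01173491]
top 1106 [ 0.5808708  -0.22267767  0.05458878] rms 0.001437419878270132
dark 76 [ 0.56388244 -0.29192452  0.10300518] [ 0.55145487 -0.34557199  0.0762833 ] [ 0.61245076 -0.24128674  0.11604668]
ext [ 0.47180979 -0.40889956  0.00400227] [ 0.66997195 -0.19076192  0.11604668]
spindle 0.96 218 326 [ 0.56729834 -0.29006316  0.10989777]
dust_cap 0.51 238 257 [ 0.5305037  -0.13148069 -0.00197623]
dust_cap 0.51 268 345 [ 0.4553408  -0.34222302  0.01869371]
```

Units first: shifts go in shares of 62.5 mm and turns go in shares of 2 pi rad. So -0.0625 m is -1.

```bash
echo '[{"aperture": 1,"pos": [0,0,-1]},{"aperture": 1}]' | python3 -m crank; python3 -c "
from h import *
s=manip.state();print(rot(s['tool_rot']).as_matrix().round(3),intool([.1,-.5,0]).round(3))
p=manip.camera_params('wrist');print(intool(np.array(p['xyz'])-s['tool_pos']),(rot(s['tool_rot']).inv()*rot(p['orientation'])).as_matrix().round(2),p['intrinsics'][0])"
```

```text
time: 1.75
tool_pos: [0.2005, 0.5947, 0.291]
tool_rot: [0.002, 0.162, 0.987, 0.005]
contact_force: [0.8, 0.6, 0.6]
gripper_width: 0.998
grasp_force: 0.0
[[-0.948  0.319  0.005]
 [ 0.319  0.948  0.01 ]
 [-0.001  0.011 -1.   ]] [-0.254 -0.442 -0.005]
[ 0.07904607 -0.00120339 -0.15293927] [[ 0.   -0.95 -0.31]
 [ 1.    0.    0.  ]
 [-0.   -0.31  0.95]] [376.81310323   0.         274.29954462]
```

Converted, -0.048 m is -0.768, -0.039 m is -0.624.

```bash
echo '[{"aperture": 1,"pos": [-0.624,-0.768,0]},{"aperture": 1,"pos": [-0.624,-0.768,0]},{"aperture": 1,"pos": [-0.624,-0.768,0]},{"aperture": 1,"pos": [-0.624,-0.768,0]},{"aperture": 1,"pos": [-0.624,-0.768,0]}]' | python3 -m crank >/dev/null
echo '[{"aperture": 1,"pos": [-0.624,-0.768,0]},{"aperture": 1,"pos": [-0.624,-0.768,0]},{"aperture": 1,"pos": [-0.624,-0.768,0]},{"aperture": 1,"pos": [-0.624,-0.768,0]},{"aperture": 1,"pos": [-0.624,-0.768,0]}]' | python3 -m crank
echo '[{"aperture": 1,"pos": [-0.624,-0.768,0]},{"aperture": 1,"pos": [-0.624,-0.768,0]},{"aperture": 1,"pos": [-0.624,-0.768,0]},{"aperture": 1,"pos": [-0.624,-0.768,0]},{"aperture": 1,"pos": [-0.624,-0.768,0]}]' | python3 -m crank
echo '[{"aperture": 1,"rotvec": [0,-0.0159,0]},{"aperture": 1,"rotvec": [0,-0.0159,0]},{"aperture": 1,"rotvec": [0,-0.0159,0]},{"aperture": 1,"rotvec": [0,-0.0159,0]},{"aperture": 1}]' | python3 -m crank
python3 - <<'E'
from h import *
im,d,p=grab("wrist"); save("w1.png",im); np.savez("w1.npz",im=im,d=d,W=cloud(d,p)); W=cloud(d,p)
for q in("nipple","dust_cap","spindle"):
    for o in manip.look_for("wrist",q)[:3]: print(q,o["conf"],np.round(o["extent"]))
    for o in manip.mark_of("wrist",q)[:3]: print(q,o["conf"],np.round(o["centre"]))
E
```

```text
time: 3.0
tool_pos: [0.4162, 0.0109, 0.2839]
tool_rot: [0.001, 0.162, 0.987, 0.0]
contact_force: [0.7, 0.6, -0.3]
gripper_width: 0.999
grasp_force: 0.0
time: 3.62
tool_pos: [0.5245, -0.2788, 0.2836]
tool_rot: [0.0, 0.162, 0.987, 0.0]
contact_force: [0.1, 0.4, 0.3]
gripper_width: 0.999
grasp_force: 0.0
time: 4.25
tool_pos: [0.5228, -0.2762, 0.2827]
tool_rot: [0.195, 0.159, 0.967, -0.032]
contact_force: [-0.3, -0.2, -0.5]
gripper_width: 0.999
grasp_force: 0.0
nipple 0.33 [149. 276.]
dust_cap 0.95 [398. 101. 437. 134.]
dust_cap 0.9 [375.  11. 418.  40.]
dust_cap 0.72 [265. 138. 283. 161.]
dust_cap 0.86 [  9. 182.]
dust_cap 0.82 [148. 276.]
dust_cap 0.74 [ 27. 411.]
spindle 0.81 [181.  71. 369. 173.]
spindle 0.39 [264. 136. 284. 159.]
spindle 0.71 [116. 277.]
```

View pics/w1.png

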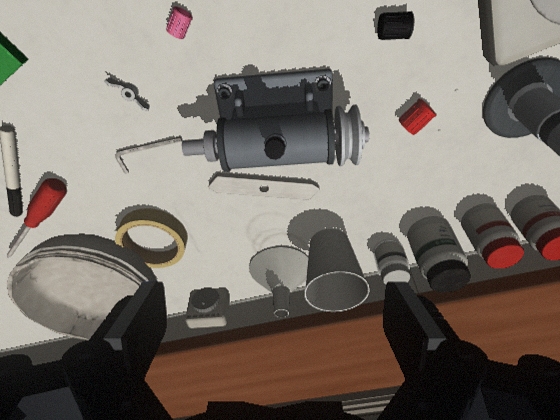

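Run:
```python
from h import *
from scipy.optimize import least_squares
z=np.load("w1.npz"); W=z["W"]; im=z["im"].astype(int)
v,u=np.mgrid[:420,:560]
m=(u>225)&(u<325)&(v>112)&(v<168)&~((abs(u-275)<16)&(v<163)&(v>130))&(W[...,2]>.045)
P=W[m]
def f(q):
    s=(P[:,0]-q[0])*np.cos(q[1])+(P[:,1]+.3)*np.sin(q[1]); return np.hypot(s,P[:,2]-q[2])-q[3]
r=least_squares(f,[.58,-.25,.055,.025],loss="soft_l1",f_scale=.001); print(len(P),r.x,np.median(abs(r.fun)))
q=r.x; yaw=q[1]; a=np.array([-np.sin(yaw),np.cos(yaw),0]); nx=np.array([np.cos(yaw),np.sin(yaw),0])
ax=-nx*np.sin(.4)+np.array([0,0,np.cos(.4)])
c0=np.array([q[0],-.3,q[2]]); tx=np.cross(a,ax)
C=W[(im.max(-1)<75)&(abs(u-275)<14)&(abs(v-148)<14)]
L=np.c_[(C-c0)@tx,(C-c0)@a,(C-c0)@ax]
h=np.percentile(L[:,2],95); print("n",len(L),"along axis",np.percentile(L[:,2],[5,25,50,75,95]).round(4))
T=L[L[:,2]>h-.006]; print("top",len(T),T.mean(0),T.min(0),T.max(0), (T.min(0)+T.max(0))/2)
print("ax",ax,"a",a,"top centre world",c0+((T.min(0)+T.max(0))/2)@np.c_[tx,a,ax].T)
# side/top
for n in("side","top"):
    y=np.load(n+"0.npz"); V=cloud(y["d"],manip.camera_params(n)); I=y["im"].astype(int)
    l=np.stack([(V-c0)@tx,(V-c0)@a,(V-c0)@ax],-1)
    k=(I.max(-1)<75)&(l[...,2]>.035)&(l[...,2]<.085)&(abs(l[...,1])<.04)&(abs(l[...,0])<.03)
    print(n,k.sum(),l[k].min(0).round(4),l[k].max(0).round(4),l[k].mean(0).round(4))
s=manip.state(); print(rot(s["tool_rot"]).as_matrix().round(3))
```

```text
3929 [ 0.58225857 -0.2404886   0.05557846  0.02471499] 0.0003709717453891405
n 448 along axis [nan nan nan nan nan]<stdin>:16: RuntimeWarning: Mean of empty slice.
  ret = um.true_divide(
Traceback (most recent call last):
ValueError: zero-size array to reduction operation minimum which has no identity
```

```bash
cat >> h.py <<'E'
yaw=-.2405; a=np.array([-np.sin(yaw),np.cos(yaw),0]); nx=np.array([np.cos(yaw),np.sin(yaw),0])
ax=-nx*np.sin(.4)+np.array([0,0,np.cos(.4)]); c0=np.array([.58226,-.3,.0553]); tx=np.cross(a,ax)
B=np.c_[tx,a,ax]   # nipple-frame axes in world
E
python3 - <<'E'
from h import *
z=np.load("w1.npz"); W=z["W"]; im=z["im"].astype(int); v,u=np.mgrid[:420,:560]
def rep(n,V,I,extra=True):
    l=(V-c0)@B
    k=(I.max(-1)<75)&(l[...,2]>.035)&(l[...,2]<.085)&(abs(l[...,1])<.04)&(abs(l[...,0])<.03)&extra
    L=l[k]; print(n,len(L),L.min(0).round(4),L.max(0).round(4),np.median(L,0).round(4))
    T=L[L[:,2]>np.percentile(L[:,2],97)-.006]; print("  top",len(T),T.min(0).round(4),T.max(0).round(4),((T.min(0)+T.max(0))/2).round(4))
rep("wrist",W,im,(abs(u-275)<14)&(abs(v-148)<14))
for n in("side","top"):
    y=np.load(n+"0.npz"); rep(n,cloud(y["d"],manip.camera_params(n)),y["im"].astype(int))
s=manip.state(); Rt=rot(s["tool_rot"]); M=Rt.as_matrix()
# target tool: z=-ax, y=a
G=R.from_matrix(np.c_[np.cross(a,-ax),a,-ax]); print("rotvec tool",(Rt.inv()*G).as_rotvec().round(4)); print("tool in frame",(np.array(s["tool_pos"])-c0)@B)
E
```

```text
wrist 379 [-0.009  -0.0048  0.0381] [0.0089 0.0136 0.0616] [-0.0014  0.0046  0.0594]
  top 319 [-0.0088 -0.0046  0.0553] [0.0089 0.0129 0.0616] [0.0001 0.0042 0.0584]
side 147 [-0.0051 -0.0056  0.0354] [0.0115 0.0116 0.0575] [ 0.0057 -0.001   0.048 ]
  top 58 [-0.0051 -0.0056  0.051 ] [0.0104 0.0116 0.0575] [0.0026 0.003  0.0543]
top 71 [-0.0094 -0.0021  0.0395] [0.008  0.0141 0.0633] [0.0012 0.0064 0.0586]
  top 52 [-0.0094 -0.0021  0.0569] [0.008  0.0141 0.0633] [-0.0007  0.006   0.0601]
rotvec tool [-0.0327 -0.0003 -0.0773]
tool in frame [0.03247972 0.00869248 0.2347483 ]
```

Converted, 0.06 m is 0.96, 0.0325 m is 0.52, -0.033 rad / 6.2832 = -0.0053.

```bash
echo '[{"aperture": 0.5,"rotvec": [-0.0053,0,-0.0123]},{"aperture": 0.5,"pos": [0.52,-0.072,0]},{"aperture": 0.5,"pos": [0,0,0.96]},{"aperture": 0.5,"pos": [0,0,0.96]},{"aperture": 0.5}]' | python3 -m crank
python3 - <<'E'
from h import *
im,d,p=grab("wrist"); save("w2.png",im[0:260]); np.savez("w2.npz",im=im,d=d); W=cloud(d,p)
s=manip.state(); print((np.array(s["tool_pos"])-c0)@B, (rot(s["tool_rot"]).as_matrix().T@ax).round(4))
l=(W-c0)@B
k=(im.max(-1)<75)&(l[...,2]>.04)&(l[...,2]<.085)&(abs(l[...,1])<.03)&(abs(l[...,0])<.03)
L=l[k];T=L[L[:,2]>np.percentile(L[:,2],97)-.005]; print(len(T),T.min(0).round(4),T.max(0).round(4),((T.min(0)+T.max(0))/2).round(4))
print(k.nonzero()[0].mean(),k.nonzero()[1].mean())
E
```

```text
time: 5.22
tool_pos: [0.5371, -0.2827, 0.1535]
tool_rot: [0.192, 0.118, 0.974, -0.02]
contact_force: [-0.3, 1.0, 0.2]
gripper_width: 0.502
grasp_force: 0.0
[-0.00257838  0.00503966  0.11252331] [ 0.0051  0.0026 -1.    ]
697 [-0.0095 -0.0044  0.0558] [0.0085 0.0133 0.0616] [-0.0005  0.0044  0.0587]
237.97297297297297 272.67671517671516
```

View pics/w2.png

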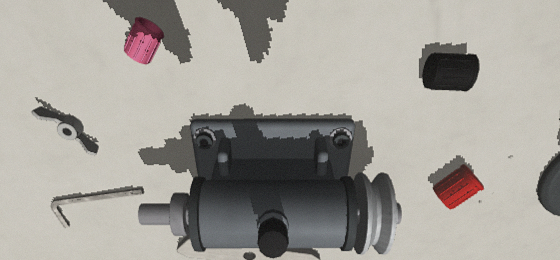

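The picture shows the nipple's cap at (272,238). It is clearly smaller than the loose black one at (451,71), and the red and pink ones are out. I'll grip it.

Converted, 0.03 m is 0.48, -0.002 m is -0.032.

```bash
echo '[{"aperture": 0.5,"pos": [-0.032,-0.008,0.48]},{"aperture": 0.5,"pos": [0,0,0.48]},{"aperture": 0.5},{"aperture": 0.0},{"aperture": 0}]' | python3 -m crank; echo '[{"aperture": 0},{"aperture": 0}]' | python3 -m crank
python3 -c "
from h import *
s=manip.state(); print((np.array(s['tool_pos'])-c0)@B)"
```

```text
time: 5.9
tool_pos: [0.5646, -0.2925, 0.1092]
tool_rot: [0.199, 0.118, 0.973, -0.025]
contact_force: [-0.1, -0.1, 0.0]
gripper_width: 0.083
grasp_force: 0.0
time: 6.15
tool_pos: [0.5638, -0.2917, 0.1069]
tool_rot: [0.198, 0.118, 0.973, -0.024]
contact_force: [1.4, -0.4, -0.4]
gripper_width: -0.002
grasp_force: 0.0
[0.0017656  0.00368503 0.05526983]
```

Run:
```python
from h import *
im,d,p=grab("wrist"); a1=im
im2,_,_=grab("side"); 
c=np.zeros((420,800,3),np.uint8); c[:300,:400]=cv2.resize(im,(400,300)); c[:400,400:]=cv2.resize(im2[150:290,200:340],(400,400)); save("c3.png",c)
s=manip.state(); print((np.array(s['tool_pos'])-c0)@B,s["gripper_width"],s["grasp_force"],s["contact_force"])
```

```text
[0.00143286 0.00376361 0.05487952] 0.0005111821192183977 0.0 [-0.30986835  0.10365276 -0.54945908]
```

View pics/c3.png

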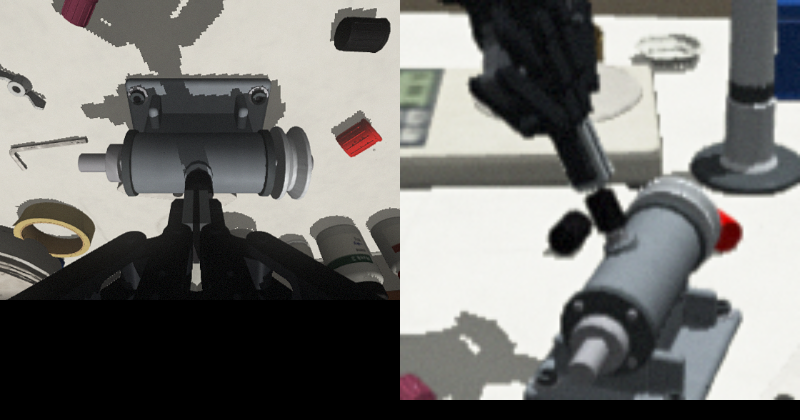

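Run:
```python
from h import *
s=manip.state(); t=np.array(s["tool_pos"]); Rt=rot(s["tool_rot"]).as_matrix()
pts=np.array([t,t+.019*Rt[:,2], c0+B@[0,.0042,.060], c0+B@[0,.0042,.038]])
im,d,p=grab("side"); uv=proj(pts,p); print("side",uv.round(1)); W=cloud(d,p); l=(W-c0)@B
x=im[150:290,200:340].copy(); x=cv2.resize(x,(560,560),interpolation=0)
for i,c in enumerate([(255,0,0),(255,255,0),(0,255,0),(0,0,255)]): cv2.circle(x,tuple(((uv[i]-[200,150]+.5)*4).astype(int)),3,c,-1)
save("c4.png",x)
for y in range(185,236,4): print(y,[tuple((l[y,u]*1000).round().astype(int)) if d[y,u]>0 else 0 for u in range(258,285,6)])
```

```text
side [[268.7 219.2]
 [273.1 229.3]
 [266.8 216.5]
 [272.  228.2]]
185 [(np.int64(16), np.int64(-10), np.int64(119)), (np.int64(14), np.int64(12), np.int64(110)), (np.int64(-100), np.int64(258), np.int64(38)), (np.int64(-90), np.int64(266), np.int64(32)), (np.int64(-77), np.int64(268), np.int64(28))]
189 [(np.int64(12), np.int64(-9), np.int64(112)), (np.int64(13), np.int64(8), np.int64(105)), (np.int64(-95), np.int64(241), np.int64(34)), (np.int64(-83), np.int64(244), np.int64(30)), (np.int64(-84), np.int64(274), np.int64(17))]
193 [(np.int64(16), np.int64(-20), np.int64(109)), (np.int64(13), np.int64(4), np.int64(100)), (np.int64(-102), np.int64(247), np.int64(24)), (np.int64(-89), np.int64(248), np.int64(20)), (np.int64(-76), np.int64(250), np.int64(16))]
197 [(np.int64(7), np.int64(-9), np.int64(100)), (np.int64(13), np.int64(-1), np.int64(95)), (np.int64(-94), np.int64(225), np.int64(22)), (np.int64(-83), np.int64(228), np.int64(17)), (np.int64(-72), np.int64(233), np.int64(12))]
201 [(np.int64(2), np.int64(-6), np.int64(92)), (np.int64(11), np.int64(-3), np.int64(89)), (np.int64(
[... 1254 characters left out ...]
(68), np.int64(22))]
225 [(np.int64(-96), np.int64(133), np.int64(1)), (np.int64(-84), np.int64(134), np.int64(-2)), (np.int64(4), np.int64(-4), np.int64(48)), (np.int64(10), np.int64(3), np.int64(42)), (np.int64(-4), np.int64(50), np.int64(21))]
229 [(np.int64(-90), np.int64(115), np.int64(0)), (np.int64(-84), np.int64(127), np.int64(-8)), (np.int64(0), np.int64(-3), np.int64(40)), (np.int64(8), np.int64(0), np.int64(37)), (np.int64(2), np.int64(31), np.int64(22))]
233 [(np.int64(-91), np.int64(110), np.int64(-7)), (np.int64(-87), np.int64(125), np.int64(-15)), (np.int64(-85), np.int64(144), np.int64(-26)), (np.int64(6), np.int64(0), np.int64(30)), (np.int64(13), np.int64(6), np.int64(25))]
```

View pics/c4.png

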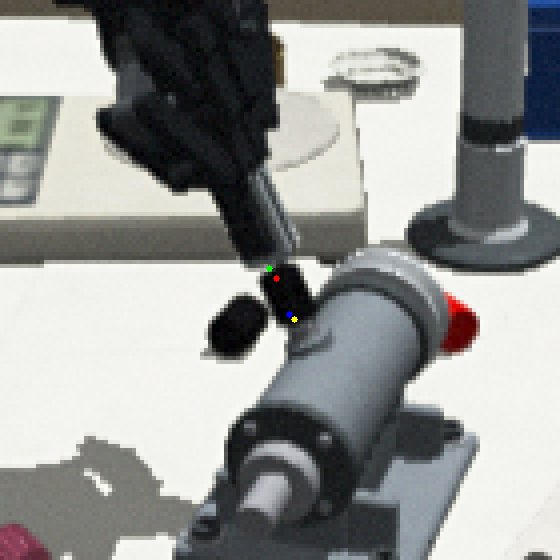

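```bash
cat > tips.py <<'E'
from h import *
s=manip.state(); t=np.array(s["tool_pos"]); Rt=rot(s["tool_rot"]).as_matrix()
for n in("wrist","side"):
    im,d,p=grab(n); l=(cloud(d,p)-t)@Rt
    k=(abs(l[...,0])<.016)&(abs(l[...,1])<.06)&(l[...,2]<.03)&(l[...,2]>-.05)
    L=l[k]; print(n,len(L),"z pct",np.percentile(L[:,2],[50,90,98,99.5]).round(4)); T=L[L[:,2]>np.percentile(L[:,2],98)-.003]
    print(T.min(0).round(4),T.max(0).round(4))
print((t-c0)@B,s["gripper_width"])
E
echo '[{"aperture": 0,"pos": [0,0,-0.48]},{"aperture": 0,"pos": [0,0,-0.48]},{"aperture": 0}]' | python3 -m crank; python3 tips.py; echo '[{"aperture": 0.35},{"aperture": 0.35},{"aperture": 0.35}]' | python3 -m crank; python3 tips.py
```

```text
time: 6.68
tool_pos: [0.5421, -0.2871, 0.1647]
tool_rot: [0.2, 0.118, 0.972, -0.025]
contact_force: [-0.4, -0.6, 0.4]
gripper_width: 0.001
grasp_force: 0.0
wrist 3664 z pct [-0.0361 -0.0207 -0.0163 -0.0149]
[ 0.0064 -0.0133 -0.0193] [ 0.0116  0.0114 -0.0137]
side 442 z pct [-0.0288 -0.011  -0.0074 -0.0061]
[-0.0116 -0.0089 -0.0103] [ 0.0093  0.0073 -0.0059]
[0.00382423 0.00299294 0.11715033] 0.0007087954078966535
time: 7.15
tool_pos: [0.5409, -0.2858, 0.1606]
tool_rot: [0.197, 0.118, 0.973, -0.023]
contact_force: [0.9, 0.7, -0.3]
gripper_width: 0.35
grasp_force: 0.0
wrist 4874 z pct [-0.0362 -0.0198 -0.0145 -0.0127]
[-0.0105 -0.0275 -0.0175] [ 0.0118  0.0249 -0.0107]
side 651 z pct [-0.0299 -0.0129 -0.0095 -0.0083]
[-0.0133 -0.0236 -0.0125] [ 0.0079  0.0178 -0.0081]
[0.00084884 0.00395349 0.11398099] 0.3495279936701278
```

The fingertips in the depth images stand about 27 mm farther back than the reported TCP implies: tips at tool z about -8 mm, not +19 mm. Both cameras agree on where the cap is, so I'll correct for that offset.

Converted, 0.03 m is 0.48, 0.027 m is 0.432.

```bash
echo '[{"aperture": 0.45,"pos": [0.024,0,0.48]},{"aperture": 0.45,"pos": [0,0,0.48]},{"aperture": 0.45,"pos": [0,0,0.432]},{"aperture": 0.45}]' | python3 -m crank; python3 tips.py; echo '[{"aperture": 0.0},{"aperture": 0},{"aperture": 0},{"aperture": 0}]' | python3 -m crank
```

```text
time: 7.75
tool_pos: [0.5714, -0.2926, 0.0778]
tool_rot: [0.195, 0.118, 0.973, -0.022]
contact_force: [0.5, -0.2, -0.3]
gripper_width: 0.452
grasp_force: 0.0
wrist 21246 z pct [0.0003 0.0058 0.0082 0.0092]
[ 0.0077 -0.0582  0.0052] [0.016  0.0569 0.0126]
side 1173 z pct [-0.0146  0.0077  0.017   0.0208]
[-0.016  -0.0568  0.014 ] [ 0.0155 -0.0534  0.0256]
[-0.00259096  0.00462583  0.02557764] 0.4521963935982925
time: 8.35
tool_pos: [0.5734, -0.2935, 0.0827]
tool_rot: [0.198, 0.118, 0.973, -0.024]
contact_force: [-1.4, 5.0, 6.7]
gripper_width: 0.18
grasp_force: 58.9
```

Converted, -0.04 m is -0.64, -0.008 m is -0.128.

```bash
echo '[{"aperture": 0,"pos": [0,0,-0.128]},{"aperture": 0,"pos": [0,0,-0.16]},{"aperture": 0,"pos": [0,0,-0.32]},{"aperture": 0,"pos": [0,0,-0.64]},{"aperture": 0,"pos": [0,0,-0.64]}]' | python3 -m crank
python3 - <<'E'
from h import *
s=manip.state(); t=np.array(s["tool_pos"]); Rt=rot(s["tool_rot"]).as_matrix(); print((t-c0)@B)
im,d,p=grab("side"); l=(cloud(d,p)-t)@Rt
uv=proj(t-.01*Rt[:,2],p)[0]; u,v=uv.astype(int)
x=cv2.resize(im[v-35:v+35,u-35:u+35],(400,400),interpolation=0)
w,dw,pw=grab("wrist"); x2=cv2.resize(w[60:360,130:430],(400,400)); save("c5.png",np.hstack([x,x2])); print(uv)
for y in range(v-8,v+16,3): print(y,[list((l[y,c]*1000).round()) for c in range(u-6,u+12,6)])
np.savez("w5.npz",im=w,d=dw,W=cloud(dw,pw))
E
```

```text
time: 8.98
tool_pos: [0.5269, -0.283, 0.1905]
tool_rot: [0.197, 0.118, 0.973, -0.024]
contact_force: [0.4, -0.2, -0.1]
gripper_width: 0.175
grasp_force: 59.0
[-0.00062095  0.0032928   0.14706988]
[242.32849813 162.5392124 ]
154 [[np.float64(-8.0), np.float64(-22.0), np.float64(-30.0)], [np.float64(-13.0), np.float64(-14.0), np.float64(-25.0)], [np.float64(-11.0), np.float64(7.0), np.float64(-19.0)]]
157 [[np.float64(-6.0), np.float64(-22.0), np.float64(-26.0)], [np.float64(-10.0), np.float64(-13.0), np.float64(-21.0)], [np.float64(-8.0), np.float64(9.0), np.float64(-14.0)]]
160 [[np.float64(-1.0), np.float64(-17.0), np.float64(-20.0)], [np.float64(-9.0), np.float64(-14.0), np.float64(-17.0)], [np.float64(-8.0), np.float64(5.0), np.float64(-10.0)]]
163 [[np.float64(-0.0), np.float64(-20.0), np.float64(-16.0)], [np.float64(-7.0), np.float64(-15.0), np.float64(-13.0)], [np.float64(-9.0), np.float64(-1.0), np.float64(-7.0)]]
166 [[np.float64(5.0), np.float64(-14.0), np.float64(-11.0)], [np.float64(-5.0), np.float64(-14.0), np.float64(-8.0)], [np.float64(242.0), np.float64(462.0), np.float64(98.0)]]
169 [[np.float64(233.0), np.float64(381.0), np.float64(78.0)], [np.float64(215.0), np.float64(376.0), np.float64(82.0)], [np.float64(200.0), np.float64(377.0), np.float64(87.0)]]
172 [[np.float64(239.0), np.float64(384.0), np.float64(87.0)], [np.float64(185.0), np.float64(316.0), np.float64(76.0)], [np.float64(170.0), np.float64(317.0), np.float64(80.0)]]
175 [[np.float64(189.0), np.float64(293.0), np.float64(73.0)], [np.float64(176.0), np.float64(294.0), np.float64(78.0)], [np.float64(164.0), np.float64(299.0), np.float64(83.0)]]
```

View pics/c5.png

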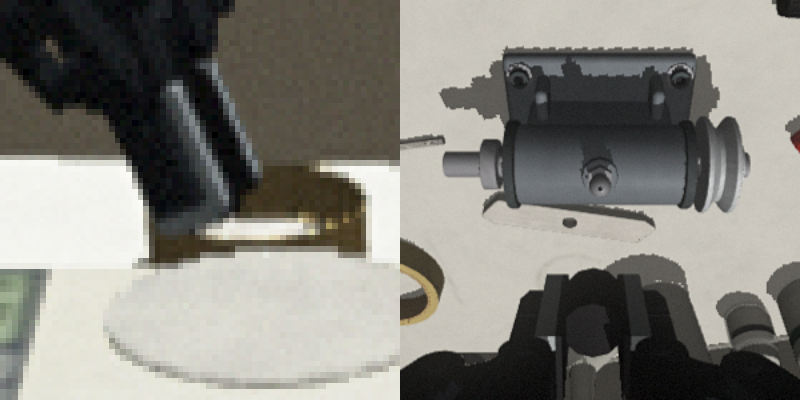

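The picture shows the cap between the fingers and the bare ball of the nipple at wrist px about (279,199). I'll carry the cap in front of the unit with the tool upright.

Converted, 0.02 m is 0.32, 0.1 rad / 6.2832 = 0.0159.

```bash
echo '[{"aperture": 0,"pos": [0.32,0,0],"rotvec": [0,0.0159,0]},{"aperture": 0,"pos": [0.32,0,0],"rotvec": [0,0.0159,0]},{"aperture": 0,"pos": [0.32,0,0],"rotvec": [0,0.0159,0]},{"aperture": 0,"pos": [0.32,0,0],"rotvec": [0,0.0159,0]},{"aperture": 0}]' | python3 -m crank >/dev/null;  echo '[{"aperture": 0,"pos": [0,0,0.64]},{"aperture": 0,"pos": [0,0,0.64]},{"aperture": 0,"pos": [0,0,0.48]},{"aperture": 0,"pos": [0,0,0.32]},{"aperture": 0}]' | python3 -m crank
python3 - <<'E'
from h import *
s=manip.state();Rt=rot(s["tool_rot"]).as_matrix(); t=np.array(s["tool_pos"])
print(Rt.round(3),s["tool_pos"])
z=np.load("w5.npz"); l=(z["W"]-c0)@B
print("ball region",l[190:206:3,279].round(4).tolist())
im,d,p=grab("side"); W=cloud(d,p); k=(abs(W[...,0]-t[0])<.02)&(abs(W[...,1]-t[1])<.03)&(W[...,2]>.01); print("lowest z near tool",np.sort(W[k][:,2])[[3,10,20]], "tool z",t[2])
E
```

```text
time: 10.32
tool_pos: [0.4517, -0.2634, 0.0376]
tool_rot: [-0.001, 0.12, 0.993, 0.001]
contact_force: [-1.2, -0.3, -0.5]
gripper_width: 0.179
grasp_force: 59.0
[[-0.971  0.239 -0.002]
 [ 0.239  0.971  0.003]
 [ 0.003  0.002 -1.   ]] [ 0.45174986 -0.26336875  0.03762753]
ball region [[-0.0033, 0.0038, 0.0352], [-0.0048, 0.0037, 0.049], [-0.0034, 0.0037, 0.0517], [-0.0016, 0.0037, 0.0529], [0.0007, 0.0037, 0.0526], [0.0033, 0.0037, 0.0514]]
lowest z near tool [0.04599846 0.04744961 0.04879445] tool z 0.03762753330020885
```

Converted, 0.02 m is 0.32, 0.016 m is 0.256.

```bash
echo '[{"aperture": 0,"pos": [0,0,0.32]},{"aperture": 0,"pos": [0,0,0.256]},{"aperture": 0}]' | python3 -m crank|sed -n '2p;4p'; echo '[{"aperture": 0,"pos": [0,0,0.048]},{"aperture": 0}]' | python3 -m crank|sed -n '2p;4p';echo '[{"aperture": 0,"pos": [0,0,0.048]},{"aperture": 0}]' | python3 -m crank|sed -n '2p;4p'
```

```text
tool_pos: [0.4525, -0.2638, 0.0029]
contact_force: [-0.7, 0.1, -0.9]
tool_pos: [0.4535, -0.2646, 0.0013]
contact_force: [-0.1, 0.1, 1.1]
tool_pos: [0.4531, -0.2643, -0.0023]
contact_force: [-0.6, 0.3, -0.9]
```

Converted, 0.002 m is 0.032.

```bash
echo '[{"aperture": 0,"pos": [0,0,0.032]},{"aperture": 0}]' | python3 -m crank|sed -n '2p;4p'; echo '[{"aperture": 0,"pos": [0,0,0.032]},{"aperture": 0}]' | python3 -m crank|sed -n '2p;4p'
python3 - <<'E'
from h import *
s=manip.state(); t=np.array(s["tool_pos"])
im,d,p=grab("side"); W=cloud(d,p); u,v=proj(t,p)[0].astype(int)
for y in range(v-10,v+8,2): print(y,[list((W[y,c]*1000).round().astype(int)) for c in (u-4,u,u+4)])
E
```

```text
tool_pos: [0.453, -0.2642, -0.0044]
contact_force: [-0.1, 0.4, 0.4]
tool_pos: [0.453, -0.2642, -0.0064]
contact_force: [-0.1, 0.3, -0.6]
256 [[np.int64(454), np.int64(-288), np.int64(30)], [np.int64(459), np.int64(-281), np.int64(25)], [np.int64(464), np.int64(-274), np.int64(21)]]
258 [[np.int64(453), np.int64(-286), np.int64(24)], [np.int64(459), np.int64(-282), np.int64(22)], [np.int64(464), np.int64(-276), np.int64(19)]]
260 [[np.int64(453), np.int64(-287), np.int64(21)], [np.int64(459), np.int64(-282), np.int64(18)], [np.int64(464), np.int64(-274), np.int64(13)]]
262 [[np.int64(452), np.int64(-284), np.int64(15)], [np.int64(458), np.int64(-282), np.int64(14)], [np.int64(464), np.int64(-277), np.int64(11)]]
264 [[np.int64(452), np.int64(-286), np.int64(12)], [np.int64(459), np.int64(-284), np.int64(11)], [np.int64(464), np.int64(-276), np.int64(6)]]
266 [[np.int64(450), np.int64(-279), np.int64(3)], [np.int64(457), np.int64(-278), np.int64(3)], [np.int64(462), np.int64(-271), np.int64(-2)]]
268 [[np.int64(449), np.int64(-277), np.int64(-2)], [np.int64(457), np.int64(-279), np.int64(-1)], [np.int64(463), np.int64(-277), np.int64(-2)]]
270 [[np.int64(450), np.int64(-284), np.int64(-2)], [np.int64(458), np.int64(-284), np.int64(-1)], [np.int64(464), np.int64(-282), np.int64(-3)]]
272 [[np.int64(452), np.int64(-290), np.int64(-2)], [np.int64(459), np.int64(-291), np.int64(-1)], [np.int64(466), np.int64(-291), np.int64(-1)]]
```

```bash
for i in 1 ; do echo '[{"aperture": 0,"pos": [0,0,0.032]},{"aperture": 0}]' | python3 -m crank|sed -n '2p;4p'; done; echo '[{"aperture": 0,"pos": [0,0,0.024]},{"aperture": 0}]' | python3 -m crank|sed -n '2p;4p'; echo '[{"aperture": 0,"pos": [0,0,0.024]},{"aperture": 0}]' | python3 -m crank|sed -n '2p;4p'
```

```text
tool_pos: [0.4534, -0.2645, -0.0076]
contact_force: [-1.2, 1.2, 4.5]
tool_pos: [0.4535, -0.2645, -0.0077]
contact_force: [-6.4, 4.7, 14.5]
tool_pos: [0.4536, -0.2646, -0.0078]
contact_force: [-10.1, 8.0, 24.2]
```

Converted, -0.0025 m is -0.04.

```bash
echo '[{"aperture": 0,"pos": [0,0,-0.04]},{"aperture": 0},{"aperture": 0.25},{"aperture": 0.5},{"aperture": 0.5}]' | python3 -m crank; echo '[{"aperture": 0.5,"pos": [0,0,-0.48]},{"aperture": 0.5,"pos": [0,0,-0.8]},{"aperture": 0.5,"pos": [0,0,-0.96]},{"aperture": 0.5,"pos": [0,0,-0.96]},{"aperture": 0.5,"pos": [0,0,-0.32]}]' | python3 -m crank
python3 - <<'E'
from h import *
s=manip.state(); Rt=rot(s["tool_rot"]).as_matrix(); t=np.array(s["tool_pos"])
im,d,p=grab("side"); W=cloud(d,p); I=im.astype(int)
k=(I.max(-1)<75)&(abs(W[...,0]-.453)<.03)&(abs(W[...,1]+.264)<.03)&(W[...,2]>.003)&(W[...,2]<.05); print("cap",k.sum(),W[k].min(0),W[k].max(0))
k=(W[...,2]>.1)&(W[...,2]<.18)&(abs(W[...,0]-.65)<.04)&(abs(W[...,1]+.03)<.06); print("gun",W[k].min(0),W[k].max(0),np.median(W[k],0))
P=W[k]; P=P[(P[:,2]>.1)&(P[:,2]<.16)]
from scipy.optimize import least_squares
for nm,P in(("side",P),):
    r=least_squares(lambda q:np.hypot(P[:,0]-q[0]-q[2]*(P[:,2]-.13),P[:,1]-q[1]-q[3]*(P[:,2]-.13))-.0175,[.65,-.04,0,0],loss="soft_l1",f_scale=.001); print(nm,len(P),r.x,np.median(abs(r.fun)))
z=np.load("top0.npz"); W=cloud(z["d"],manip.camera_params("top")); k=(W[...,2]>.155)&(W[...,2]<.18)&(abs(W[...,0]-.65)<.04)&(abs(W[...,1]+.03)<.06); print("top tail",W[k].min(0),W[k].max(0),np.median(W[k],0))
print(Rt.round(3))
E
```

```text
time: 13.18
tool_pos: [0.4528, -0.264, -0.0093]
tool_rot: [-0.0, 0.12, 0.993, 0.0]
contact_force: [0.4, 0.1, -0.6]
gripper_width: 0.497
grasp_force: 0.0
time: 13.8
tool_pos: [0.4548, -0.2657, 0.2164]
tool_rot: [0.003, 0.12, 0.993, -0.002]
contact_force: [0.1, 0.2, -0.4]
gripper_width: 0.497
grasp_force: 0.0
cap 108 [ 0.44803282 -0.27700903  0.00328224] [ 0.46441518 -0.25719868  0.02182427]
gun [ 0.63741846 -0.05204337  0.10005274] [ 0.67163389 -0.02182181  0.16620353] [ 0.65441675 -0.04440459  0.13641158]
side 448 [ 0.65460037 -0.03006398 -0.01111813  0.00220265] 0.000790954595704222
top tail [ 0.63300718 -0.0462936   0.15557894] [ 0.66754052 -0.01291993  0.17081502] [ 0.64926369 -0.03018443  0.16529346]
[[-0.971  0.239  0.006]
 [ 0.239  0.971 -0.005]
 [-0.007 -0.003 -1.   ]]
```

Units first: shifts go in shares of 62.5 mm and turns go in shares of 2 pi rad. So 0.046 m is 0.736, -0.023 m is -0.368.

```bash
echo '[{"aperture": 1,"pos": [-0.368,0.736,-0.08]},{"aperture": 1,"pos": [-0.368,0.736,-0.08]},{"aperture": 1,"pos": [-0.368,0.736,-0.08]},{"aperture": 1,"pos": [-0.368,0.736,-0.08]},{"aperture": 1,"pos": [-0.368,0.736,-0.08]}]' | python3 -m crank >/dev/null; echo '[{"aperture": 1,"pos": [-0.352,0.736,0]},{"aperture": 1},{"aperture": 1}]' | python3 -m crank
cat > gun.py <<'E'
from h import *
from scipy.optimize import least_squares
s=manip.state(); Rt=rot(s["tool_rot"]).as_matrix(); t=np.array(s["tool_pos"])
for n in("wrist","side","top"):
    im,d,p=grab(n); W=cloud(d,p)
    if n=="wrist": save("w6.png",im)
    k=(W[...,2]>.075)&(W[...,2]<.175)&(np.hypot(W[...,0]-.653,W[...,1]+.03)<.028); P=W[k]
    if len(P)<30: print(n,len(P)); continue
    T=P[(P[:,2]>.158)]; S=P[(P[:,2]<.155)]
    if len(T)>10: print(n,"tail",len(T),((T.min(0)+T.max(0))/2).round(4),T.max(0).round(4))
    if len(S)>60:
        r=least_squares(lambda q:np.hypot(S[:,0]-q[0],S[:,1]-q[1])-.0175,[.653,-.03],loss="soft_l1",f_scale=.001); print(n,"side fit",len(S),r.x.round(4),np.median(abs(r.fun)))
print(t, intool([.653-t[0],-.03-t[1],0]))
E
python3 gun.py
```

```text
time: 14.85
tool_pos: [0.6511, -0.0292, 0.2339]
tool_rot: [-0.002, 0.12, 0.993, 0.0]
contact_force: [1.0, 0.3, -0.3]
gripper_width: 1.001
grasp_force: 0.0
wrist tail 2296 [ 0.6506 -0.0309  0.1639] [ 0.6678 -0.0134  0.1698]
wrist side fit 1010 [ 0.6516 -0.0311] 0.00011847456706239046
side tail 103 [ 0.6546 -0.0347  0.162 ] [ 0.671  -0.0197  0.1659]
side side fit 588 [ 0.6546 -0.0301] 0.0008134882177784457
top tail 164 [ 0.6503 -0.0296  0.1644] [ 0.6676 -0.0127  0.1707]
top side fit 121 [ 0.6506 -0.0286] 0.0002497645086855134
[ 0.65107742 -0.02917659  0.2339334 ] [-2.06405278e-03 -3.37599939e-04 -2.39137481e-06]
```

View pics/w6.png

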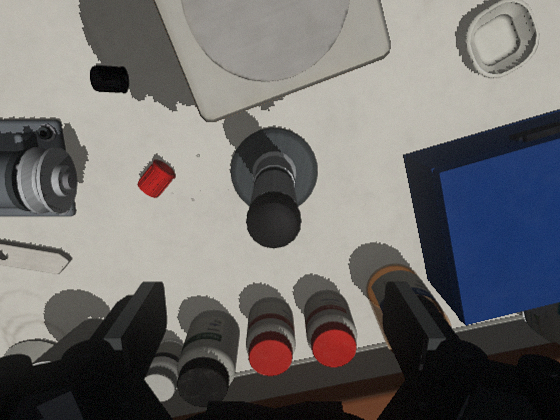

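Converted, 0.035 m is 0.56, -0.0015 m is -0.024.

```bash
echo '[{"aperture": 1,"pos": [0,-0.024,0.56]},{"aperture": 1,"pos": [0,0,0.56]},{"aperture": 1,"pos": [0,0,0.56]},{"aperture": 1,"pos": [0,0,0.384]},{"aperture": 1}]' | python3 -m crank; echo '[{"aperture": 0},{"aperture": 0},{"aperture": 0},{"aperture": 0},{"aperture": 0}]' | python3 -m crank
```

```text
time: 15.62
tool_pos: [0.6494, -0.0311, 0.1047]
tool_rot: [-0.003, 0.121, 0.993, 0.0]
contact_force: [-0.3, 0.3, 0.3]
gripper_width: 1.002
grasp_force: 0.0
time: 16.25
tool_pos: [0.6527, -0.0305, 0.1092]
tool_rot: [0.001, 0.12, 0.993, 0.0]
contact_force: [-0.5, 0.5, 5.8]
gripper_width: 0.395
grasp_force: 59.3
```

Converted, -0.05 m is -0.8, -0.04 m is -0.64.

```bash
echo '[{"aperture": 0,"pos": [0,0,-0.32]},{"aperture": 0,"pos": [0,0,-0.64]},{"aperture": 0,"pos": [0,0,-0.8]},{"aperture": 0,"pos": [0,0,-0.8]},{"aperture": 0,"pos": [0,0,-0.32]}]' | python3 -m crank >/dev/null; echo '[{"aperture": 0},{"aperture": 0}]' | python3 -m crank
cat > held.py <<'E'
from h import *
from scipy.optimize import least_squares
import sys
s=manip.state(); Rt=rot(s["tool_rot"]).as_matrix(); t=np.array(s["tool_pos"])
for n in sys.argv[1:]:
    im,d,p=grab(n); l=(cloud(d,p)-t)@Rt
    m=(np.hypot(l[...,0],l[...,1])<.03)&(l[...,2]>.0)&(l[...,2]<.16); P=l[m]
    if len(P)<60: print(n,len(P)); continue
    S=P[(P[:,2]>0)&(P[:,2]<.03)]; h=np.histogram(P[:,2],np.arange(0,.16,.005))[0]
    r=least_squares(lambda q:np.hypot(S[:,0]-q[0],S[:,1]-q[1])-.0175,[0,0],loss="soft_l1",f_scale=.001)
    print(n,"barrel",len(S),r.x.round(4),np.median(abs(r.fun)).round(4),"zmax",np.percentile(P[:,2],[99,99.8]).round(4),h)
    C=P[(P[:,2]>np.percentile(P[:,2],99)-.018)]
    r=least_squares(lambda q:np.hypot(C[:,0]-q[0],C[:,1]-q[1])-.012,[0,0],loss="soft_l1",f_scale=.001); print("  coupler",len(C),r.x.round(4),np.median(abs(r.fun)).round(4))
print(t)
E
python3 held.py side wrist top
```

```text
time: 17.12
tool_pos: [0.6504, -0.0304, 0.2838]
tool_rot: [-0.003, 0.12, 0.993, 0.0]
contact_force: [-0.1, 0.1, -4.2]
gripper_width: 0.396
grasp_force: 60.6
side barrel 281 [-0.0018  0.0008] 0.0009 zmax [0.0949 0.0966] [46 49 46 46 46 48 45 44 43 29 11 16 13 14 36 29 33 29 29  5  0  0  0  0
  0  0  0  0  0  0  0]
  coupler 112 [-0.0018  0.0007] 0.0007
wrist barrel 1366 [ 0.001  -0.0009] 0.0001 zmax [0.09   0.0938] [268 259 236 215 202 186 212 163 158  17   0   0   0   3 128  59 120  69
  24   0   0   0   0   0   0   0   0   0   0   0   0]
  coupler 349 [ 0.0014 -0.0007] 0.0003
top barrel 51 [0.002  0.0012] 0.0002 zmax [0.0884 0.093 ] [10  4 12  8  9  8 16 12  8  2  0  0  0  0  8  2 14  8  1  0  0  0  0  0
  0  0  0  0  0  0  0]
  coupler 33 [0.0027 0.0013] 0.0004
[ 0.65039319 -0.03040938  0.28379338]
```

Converted, -0.055 m is -0.88, 0.015 m is 0.24.

```bash
echo '[{"aperture": 0,"pos": [0.24,-0.88,0]},{"aperture": 0,"pos": [0.24,-0.88,0]},{"aperture": 0,"pos": [0.24,-0.88,0]},{"aperture": 0,"pos": [0.24,-0.88,0]},{"aperture": 0,"pos": [0.24,-0.88,0]}]' | python3 -m crank >/dev/null; echo '[{"aperture": 0,"rotvec": [0,-0.0159,0]},{"aperture": 0,"rotvec": [0,-0.0159,0]},{"aperture": 0,"rotvec": [0,-0.0159,0]},{"aperture": 0,"rotvec": [0,-0.0159,0]},{"aperture": 0}]' | python3 -m crank
python3 - <<'E'
from h import *
s=manip.state(); Rt=rot(s["tool_rot"]); t=np.array(s["tool_pos"])
G=R.from_matrix(np.c_[np.cross(a,-ax),a,-ax]); print("rot",(Rt.inv()*G).as_rotvec().round(4)); l=(t-c0)@B; print(l,"tool shift",-(0-l[0]),.0037-l[1],l[2]-.187)
E
```

```text
time: 18.52
tool_pos: [0.5113, -0.279, 0.2848]
tool_rot: [0.195, 0.118, 0.973, -0.023]
contact_force: [0.3, -0.6, -4.7]
gripper_width: 0.395
grasp_force: 61.8
rot [ 0.0011 -0.0046 -0.002 ]
[0.02127876 0.00353868 0.24014789] tool shift 0.021278764069177464 0.00016131841046144102 0.05314789448431567
```

Converted, 0.022 m is 0.352, 0.02 m is 0.32.

```bash
echo '[{"aperture": 0,"pos": [0.32,0,0.16]},{"aperture": 0,"pos": [0,0,0.32]},{"aperture": 0,"pos": [0,0,0.352]},{"aperture": 0}]' | python3 -m crank | sed -n 2p
cat > rel.py <<'E'
from h import *
from scipy.optimize import least_squares
im,d,p=grab("wrist"); save("w7.png",im)
# camera->tool is fixed: tool = Rc cam + tc (nominal)
Rc=np.array([[0,-.9511,-.3090],[1,0,0],[0,-.3090,.9511]]); tc=np.array([.0790,-.0012,-.1529])
s=manip.state(); T=rot(s["tool_rot"]); C=(T.inv()*rot(p["orientation"])).as_matrix(); print("tc now",intool(np.array(p["xyz"])-s["tool_pos"]).round(4)); 
K=np.array(p["intrinsics"]); v,u=np.mgrid[:420,:560]
L=np.stack([(u-K[0,2])/K[0,0]*d,(v-K[1,2])/K[1,1]*d,d],-1)@Rc.T+tc; L[d==0]=np.nan
P=L[(np.hypot(L[...,0],L[...,1])<.03)&(L[...,2]>0)&(L[...,2]<.1)]
def cyl(S,r0): 
    r=least_squares(lambda q:np.hypot(S[:,0]-q[0],S[:,1]-q[1])-r0,[0,0],loss="soft_l1",f_scale=.0005); return r.x.round(4),len(S)
for lo in (.0,.01,.02,.03): print("barrel",lo,cyl(P[(P[:,2]>lo)&(P[:,2]<lo+.01)],.0175))
Cp=P[P[:,2]>.07]; print("coupler",cyl(Cp,.012),"zmax",np.percentile(Cp[:,2],[98,99.5]))
N=L[(abs(L[...,0])<.03)&(abs(L[...,1])<.03)&(L[...,2]>.105)&(L[...,2]<.155)]
# ball sphere fit: points nearest the tool
zz=np.nanmin(N[:,2]); S=N[(N[:,2]<zz+.008)]
for _ in range(4):
    r=least_squares(lambda q:np.linalg.norm(S-q,axis=1)-.006,[*S.mean(0)[:2],zz+.006],loss="soft_l1",f_scale=.0005)
    S=N[abs(np.linalg.norm(N-r.x,axis=1)-.006)<.0015]
print("ball",len(S),r.x.round(4),"top z",r.x[2]-.006)
H=L[(abs(L[...,0])<.04)&(abs(L[...,1])<.045)&(abs(L[...,1]-r.x[1])>.016)&(L[...,2]>r.x[2]+.012)&(L[...,2]<r.x[2]+.05)]
q=least_squares(lambda q:np.linalg.norm(np.cross(H-[q[0],0,q[1]],np.array([q[2],1,q[3]])/np.linalg.norm([q[2],1,q[3]])),axis=1)-.0247,[0,r.x[2]+.047,0,0],loss="soft_l1",f_scale=.001)
print("housing axis",len(H),q.x.round(4),np.median(abs(q.fun)))
b=r.x; o=np.array([q.x[0]+q.x[2]*b[1],b[1],q.x[1]+q.x[3]*b[1]]); w=b-o; print("axis dir from housing centre to ball (tool)",(w/np.linalg.norm(w)).round(4),np.linalg.norm(w))
l=(np.array(s["tool_pos"])-c0)@B; print("tool",l)
E
python3 rel.py
```

```text
tool_pos: [0.5143, -0.2792, 0.2285]
tc now [ 0.0798 -0.001  -0.1518]
barrel 0.0 (array([ 0.0009, -0.001 ]), 532)
barrel 0.01 (array([ 0.0009, -0.001 ]), 449)
barrel 0.02 (array([ 0.0009, -0.0009]), 387)
barrel 0.03 (array([ 0.0011, -0.0009]), 370)
coupler (array([ 0.0012, -0.0007]), 395) zmax [0.09285109 0.09347857]
ball 96 [ 0.0009 -0.      0.1403] top z 0.13428425269000432
housing axis 3587 [0.0008 0.1869 0.0005 0.0035] 0.00037852417474093167
axis dir from housing centre to ball (tool) [ 0.0025  0.     -1.    ] 0.04661202160378514
tool [0.00335878 0.00365133 0.18856475]
```

View pics/w7.png

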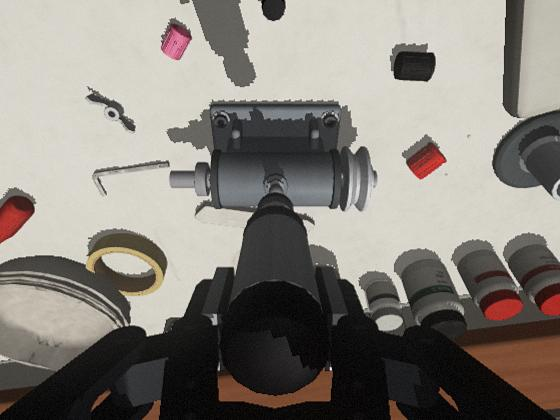

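The wrist picture shows the coupler (275,205) dead in line with the ball (275,183), with a 41 mm gap. The cap stands at (273,8). I'll advance.

Converted, 0.015 m is 0.24, 0.008 m is 0.128.

```bash
echo '[{"aperture": 0,"pos": [0,0.0096,0.24]},{"aperture": 0,"pos": [0,0,0.24]},{"aperture": 0,"pos": [0,0,0.128]},{"aperture": 0}]' | python3 -m crank | sed -n '2p;4p'; echo '[{"aperture": 0,"pos": [0,0,0.08]},{"aperture": 0,"pos": [0,0,0.064]},{"aperture": 0}]' | python3 -m crank| sed -n '2p;4p';  echo '[{"aperture": 0,"pos": [0,0,0.048]},{"aperture": 0,"pos": [0,0,0.048]},{"aperture": 0,"pos": [0,0,0.048]},{"aperture": 0}]' | python3 -m crank| sed -n '2p;4p'; python3 -c "
from h import *
s=manip.state(); print((np.array(s['tool_pos'])-c0)@B, B.T@s['contact_force'],s['gripper_width'])"
```

```text
tool_pos: [0.5292, -0.2827, 0.1951]
contact_force: [-0.4, -0.5, -3.4]
tool_pos: [0.5327, -0.2838, 0.1883]
contact_force: [-1.8, 0.8, -2.1]
tool_pos: [0.5361, -0.2842, 0.1788]
contact_force: [-1.0, 2.2, -5.1]
[0.00335075 0.00439401 0.13271968] [-3.32804614  1.90461547 -4.14379128] 0.39837496083550966
```

Converted, 0.002 m is 0.032.

```bash
for i in 1; do echo '[{"aperture": 0,"pos": [0,0,0.032]},{"aperture": 0,"pos": [0,0,0.032]},{"aperture": 0}]' | python3 -m crank| sed -n '2p;4p'; done; echo '[{"aperture": 0,"pos": [0,0,0.032]},{"aperture": 0,"pos": [0,0,0.032]},{"aperture": 0}]' | python3 -m crank| sed -n '2p;4p';python3 rel.py
```

```text
tool_pos: [0.5379, -0.2849, 0.1777]
contact_force: [-6.4, 4.9, 3.2]
tool_pos: [0.5394, -0.2852, 0.1743]
contact_force: [-7.3, 4.8, 4.8]
tc now [ 0.079  -0.0012 -0.1529]
barrel 0.0 (array([ 0.0013, -0.0009]), 537)
barrel 0.01 (array([ 0.0015, -0.0009]), 469)
barrel 0.02 (array([ 0.0016, -0.0008]), 394)
barrel 0.03 (array([ 0.0019, -0.0007]), 380)
coupler (array([ 0.0026, -0.0005]), 389) zmax [0.09947831 0.0997497 ]
ball 188 [0.0178 0.0002 0.111 ] top z 0.10496399238072102
housing axis 1429 [ 0.0118  0.1513 -0.0022 -0.0026] 0.0015233569353835553
axis dir from housing centre to ball (tool) [ 0.1468  0.     -0.9892] 0.0408131352234593
tool [0.00478855 0.00415491 0.12725478]
```

Converted, 0.002 m is 0.032, 0.0005 m is 0.008.

```bash
echo '[{"aperture": 0,"pos": [0.008,0,0.032]},{"aperture": 0,"pos": [0,0,0.032]},{"aperture": 0,"pos": [0,0,0.032]},{"aperture": 0}]' | python3 -m crank| sed -n '2p;4p'
python3 - <<'E'
from h import *
L=[]
for _ in range(4):
    manip.grab_frame("side"); s=manip.state(); L.append(np.r_[(np.array(s['tool_pos'])-c0)@B, B.T@(np.array(s['contact_force'])+[0,0,3.6]),rot(s["tool_rot"]).as_matrix().T@ax])
print(np.mean(L,0).round(4),np.std(L,0).round(4))
E
python3 rel.py | grep -E "barrel|coupler"
```

```text
tool_pos: [0.5414, -0.2857, 0.1692]
contact_force: [-8.8, 6.4, 6.8]
[ 4.70000e-03  4.10000e-03  1.21800e-01 -5.14490e+00  4.03710e+00
  1.29102e+01 -3.00000e-04  9.00000e-04 -1.00000e+00] [0.     0.     0.     0.2212 0.1487 0.185  0.     0.     0.    ]
barrel 0.0 (array([ 0.0013, -0.0009]), 541)
barrel 0.01 (array([ 0.0015, -0.0008]), 458)
barrel 0.02 (array([ 0.0016, -0.0008]), 390)
barrel 0.03 (array([ 0.002 , -0.0007]), 393)
coupler (array([ 0.0038, -0.0002]), 2125) zmax [0.09983249 0.09997127]
```

Converted, 0.0015 m is 0.024, 0.001 m is 0.016.

```bash
echo '[{"aperture": 0,"pos": [0.016,0.0096,0.024]},{"aperture": 0,"pos": [0,0,0.024]},{"aperture": 0},{"aperture": 0}]' | python3 -m crank| sed -n '2p;4p'
python3 - <<'E'
from h import *
for _ in range(2):
    im,d,p=grab("side"); s=manip.state(); print(np.r_[(np.array(s['tool_pos'])-c0)@B, B.T@(np.array(s['contact_force'])+[0,0,3.6]),rot(s["tool_rot"]).as_matrix().T@ax].round(4),s["time"],s["gripper_width"])
x=im[150:290,195:335]; x=cv2.resize(x,(560,560),interpolation=0); save("c8.png",x)
# barrel front face position along axis, gun tilt
W=cloud(d,p); l=(W-c0)@B; k=(np.hypot(l[...,0],l[...,1]-.0037)<.024)&(l[...,2]>.03)&(l[...,2]<.16); P=l[k]
for z0 in np.arange(.034,.13,.004):
    S=P[abs(P[:,2]-z0)<.002]
    if len(S)>2: print(round(z0,3),len(S),S[:,1].min().round(4),S[:,0].min().round(4),S[:,0].max().round(4))
E
```

```text
tool_pos: [0.5421, -0.2858, 0.1668]
contact_force: [-8.3, 5.7, 7.7]
[ 4.40000e-03  4.30000e-03  1.19200e-01 -4.69850e+00  2.28970e+00
  1.36151e+01 -1.70000e-03 -2.00000e-04 -1.00000e+00] 22.55 0.39615016592311375
[ 4.40000e-03  4.30000e-03  1.19300e-01 -4.79690e+00  2.30180e+00
  1.39351e+01 -1.80000e-03 -3.00000e-04 -1.00000e+00] 22.6 0.3963712724363996
0.034 15 -0.0074 -0.0005 0.0155
0.038 33 -0.0085 -0.0057 0.0164
0.042 37 -0.0093 -0.0047 0.0173
0.046 35 -0.0083 -0.0056 0.0164
0.05 35 -0.0078 -0.0048 0.016
0.054 34 -0.0079 -0.005 0.0165
0.058 50 -0.0087 -0.0057 0.0162
0.062 19 -0.0028 -0.0015 0.0095
0.066 10 -0.0012 -0.0004 0.0104
0.07 24 -0.0138 -0.0069 0.0225
0.074 53 -0.0139 -0.0108 0.0226
0.078 52 -0.0133 -0.0099 0.0225
0.082 53 -0.0146 -0.0099 0.0222
0.086 54 -0.0138 -0.0103 0.0219
0.09 50 -0.0137 -0.0094 0.022
0.094 53 -0.0136 -0.0065 0.0222
0.098 52 -0.0145 -0.0076 0.022
0.102 50 -0.0139 -0.0083 0.0219
0.106 56 -0.0138 -0.0092 0.0228
0.11 52 -0.0141 -0.0086 0.0226
0.114 54 -0.0136 -0.0085 0.0226
0.118 58 -0.0151 -0.0088 0.0226
0.122 53 -0.014 -0.0083 0.0229
0.126 42 -0.0198 -0.0027 0.0228
```

View pics/c8.png

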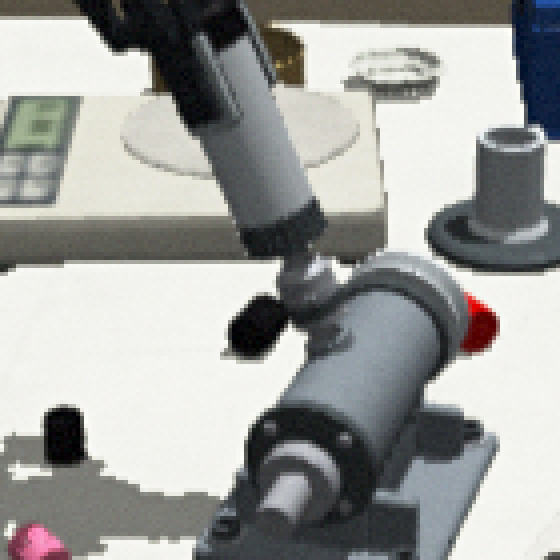

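The side picture shows the gun square on the nipple with the nose mostly in, and the cap upright in front at about (65,435). I'll add 1 mm for margin, check it stays steady, and hand in.

```bash
echo '[{"aperture": 0,"pos": [0.008,0,0.016]},{"aperture": 0},{"aperture": 0},{"aperture": 0}]' | python3 -m crank; python3 -c "
from h import *
s=manip.state(); print(((np.array(s['tool_pos'])-c0)@B).round(4), B.T@(np.array(s['contact_force'])+[0,0,3.6])); print(manip.job_done())"
```

```text
time: 23.1
tool_pos: [0.5423, -0.2858, 0.1661]
tool_rot: [0.198, 0.117, 0.973, -0.024]
contact_force: [-9.7, 5.6, 7.8]
gripper_width: 0.391
grasp_force: 63.2
[0.0043 0.0043 0.1184] [-5.47030537  3.12420425 14.6667643 ]
the job is handed in; nothing more can be done
None
```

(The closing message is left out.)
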